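Clamp a glued panel in the bench press

ROBOT

A 7-joint arm with a two-finger parallel gripper is mounted at the origin on the work surface. World frame = base frame: x ahead of the robot, y to its left, z up, the work surface at z = 0. Lengths are in m, angles in rad, forces in N, time in s.
With the tool pointing down it reaches from about 0.4 to 0.85 m from the base axis. Payload 10.4 kg.
Tool frame: the origin (TCP) lies at the very end of the fingers, on their centre line; the grasp point (between the pads) lies 19 mm behind it (r.pinch_z is the distance from the TCP to the grasp point, in m); z points along the fingers, y is the line along which they close (so a half turn about z gives the same grasp; the last joint's range is limited). The gripper opens to 87 mm and grips with 3 to 60 N. Pads are 19 mm wide; open, the fingers measure 117 mm over their backs; the gripper's body (75 mm by 190 mm) begins 51 mm behind the grasp point.
Start: joints at [-1.245, 0.332, -0.065, 1.46, 0.022, 1.35, -0.088], TCP at [0.214, 0.587, 0.223] pointing down, gripper open.
Joint ranges: [-2.6, 2.6], [-0.5, 2.12], [-1.47, 1.34], [0.16, 2.42], [-1.27, 4.41], [0.06, 2.06], [-2.6, 2.6]. Speed limits (rad/s): [2.22, 2.22, 2.79, 2.79, 3.14, 3.14, 3.14].

INTERFACE

Orientations are given as a unit quaternion [x, y, z, w].
In Python, from bench import r, camera gives the robot as it stands. The module is installed in compiled form; this text tells all that it offers.
- The arm moves only by the shell command python3 -m pendant 'ROWS' [FORCE]. ROWS is JSON, a list of rows, each an object with "dp": the shift along the tool's x, y, z as a fraction of full scale, a list of three; "rotation": the turn, a rotation vector about the tool's x, y, z as a fraction of full scale, a list of three; "jaw": the opening, from 0 (shut) to 1 (fully open). A call has 1 to 8 rows; each row is the pose to reach, as a shift and turn from the pose commanded when the call began, along the tool's axes at that moment, turning the shorter way round; what a row does not reach only later rows make up. Full scale, the value 1, is 0.15 m for a shift and 2 pi rad for a turn. A row lasts 1/8 s, in which the tool goes at most 62.5 mm and 10.7 degrees, less where a joint would pass 70% of its speed; a pose out of reach is approached as far as the arm can. A call with a number of a shift or a turn outside -1 to 1 is refused whole. A call with a gripper value outside its range is refused whole. The fingers move at their own pace and stop on an object; FORCE is the grip in N (left out, the last holds). Time passes only in rows, so rows that repeat a pose let the fingers close. It gives the time, the measured TCP pose, the force, the opening and the grip force at its end, in the units of the state.
- r.read_state(): the state, without advancing time (a new reading comes with each control period).
- camera(name): name is "scene" or "top"; returns a dict with "image" (420x560x3 uint8, red, green, blue), "z_map" (420x560 float32, m along the optical axis (not along the pixel's ray), 0 where there is no reading), "mtx" (3x3 intrinsics, pixels), "T" (4x4, takes a point from camera to world coordinates). Camera axes: x right, y down, z forward; pixel columns grow to the right and rows downward; lengths in m; the calibration is good to about 2 mm. A picture is of the moment at which its call begins.
- r.close_job(): hands the job in; it is judged then, once.
The state is a dict: "time": time; "joint_positions": joint angles; "joint_vel": joint speeds; "joint_torque": joint torques, N m; "ee_pos": TCP position; "eef_rot": TCP orientation; "ft_force": force on the tool from outside, world axes, zero at the start; "torque": the same for the moment, N m; "width": finger opening in m; "grip_force": force on a finger pad.
Only numpy, scipy, OpenCV 4.12 (cv2) and the standard library are available. Lean on these libraries where they do the work, as an engineer would, in place of code of your own. Each camera call takes 0.05 s, during which the arm holds its last target. There are 200 camera calls.

TASK

First slide the blue pressure grip of the bench press along its track until it lines up with the red mark. Then flip the yellow safety catch right over to the side, off the lever, and only after that pull the lever by its orange grip towards the robot as far as it goes, so that the clamp bar comes down on the glued panel. Finish while still holding the orange grip there with the fingers (the lever springs back if let go), with the pressure grip still on its mark and without disturbing the jars, tools, tape and weight round about.

Things in the scene. Friction and masses are not known exactly. Their poses are not given: they have to be found in the camera images.
- press: Bench press, fixed. Origin: centre of its underside, on the table. Grey base 260 (x) x 400 (y) x 18 mm; own x away from the robot, y to its left, z up. In its frame (mm): dark housing x -40..110, y -90..-55, to z 75; clamp bar along y at x 85, to z 68; post at (85, 180) to z 83; panel x -25..125, y -50..190, top z 22; slide track along y at x -90.
- slide (a joint): Pressure slide: 0 at the -y end of its track (grip centre at y 0 of the press), grows towards the press's +y, to 0.12 m. About 1.5 N of friction; stays where it is left. The aluminium track is 36 mm wide, its top at z 32 mm, y -25..145 mm of the press.
- slide_top (a point): Centre of the top of the blue pressure grip, a block 28 (x) x 20 (y) x 40 mm high with a white line across its top; top at z 72.5, so its foot is at z 32.5. It can be pinched across x (28 mm) from above, or pushed.
- mark: Red bar 30 (x) x 8 (y) x 15 mm high (top at z 33) on the base plate at the far (+x) side of the track, at x -55 of the press; its axes are the press's, its y varies along the track. The pressure grip is set when its centre has the same y as this bar, in the press's frame.
- catch (a joint): Safety catch: 0 when standing upright in front of the lever, blocking it; grows as it tips over sideways towards the press's -y; stop at 1.4 rad, lying almost level. Stiff hinge (about 0.09 N m, some 1 N at the tip), stays where it is left. Starts at 0 to 0.08 rad.
- catch_pivot (a point): A point fixed on the press, on the catch's hinge axis (which runs along the press's x), level with the middle of the paddle: (-45, -110, 45).
- catch_tip (a point): Middle of the top end of the yellow catch paddle, 104 mm from the hinge axis. The paddle is 26 (along the press's x) x 14 (thick, y) mm and reaches from 68 to 104 mm from the axis; push it sideways at its +y face. Below it, 63 to 77 mm from the axis, a tongue 20 mm wide runs back to just in front of the lever's shaft.
- lever (a joint): Lever: 0 at rest, its shaft leaning 0.6 rad from vertical away from the robot (press's +x); grows as the grip is pulled over the top towards the press's -x; stop at 1.1 rad (leaning 0.5 rad towards the robot). A spring pulls it back: about 3 N at the grip at the start, 10 N at the stop. Blocked after 0.05 to 0.1 rad while the catch stands.
- lever_pivot (a point): A point fixed on the press: the lever's hinge axis (along the press's y) in the plane of the lever: (-20, -110, 60).
- pull_grip (a point): Centre of the orange grip (solid lever_c1) across the lever's end, 170 mm from the hinge axis. Round bar along the press's y, diameter 24 mm, length 40 mm, on a 14 mm shaft. Its height above the table: 200 mm at rest, 230 at most, 209 fully pulled. Pinched by its two flat ends (40 mm) from above, it turns between the fingers as the lever swings, and creeps 10 to 20 mm back in them.
- panel_weight: Bystander: brass weight 42 mm in diameter, 42 mm high, standing on the panel. Origin: centre of its underside.
- jar_green: Bystander: paint jar with green cap, 64 mm in diameter, 65 mm high, left of the press. Origin: centre of its underside.
- tape_roll: Bystander: roll of brown tape lying flat, 100 mm across, 48 mm high, left of the press. Origin: centre of its underside.
- jar_red: Bystander: paint jar with red cap, 60 mm in diameter, 60 mm high, right of the press. Origin: centre of its underside.
- jar_blue: Bystander: paint jar with blue cap, 80 mm in diameter, 100 mm high, at the left of the table. Origin: centre of its underside.
- water_bottle: Bystander: clear bottle with white cap, 64 mm in diameter, 200 mm high, at the left of the table. Origin: centre of its underside.
- straightedge: Bystander: steel straightedge 260 x 34 mm with a wooden handle, 26 mm high, at the right of the table. Origin: centre of its underside.
- brush: Bystander: brush lying at the right of the table, in front. Origin: under its middle.

How it is judged:
On the way, in this order (a step that is already met when the one before it is completed fails the run):
1. the pressure grip is lined up with the red mark (within 6 mm) (y of slide_top in the frame of mark between -0.006 and 0.006 m), for 0.2 s.
2. the safety catch is flipped over to the side (past 1.1 rad) (value of joint catch above 1.1 rad), for 0.2 s.
3. the lever is pulled fully towards the robot (past 0.95 rad) (value of joint lever above 0.95 rad), for 0.2 s.
At the end, for the whole second after the job is handed in: The pressure grip is within 6 mm of the red mark along the track, the catch is past 1.1 rad, the lever is past 0.95 rad of its 1.1 rad, and the fingers still hold the orange grip (more than 1 N of contact) (all of step 1 and value of joint catch above 1.1 rad and value of joint lever above 0.95 rad and contact force between the fingers and lever_c1 above 1 N); the arm keeps its last pose, push and grip.
It fails at once if the lever is forced (past 0.2 rad) while the catch is not flipped over (under 0.8 rad) (value of joint lever above 0.2 rad and value of joint catch below 0.8 rad).
It fails at once if a bystander (jar, bottle, tape roll, weight, straightedge, brush) is shifted by more than 25 mm or knocked over (distance of any of panel_weight, jar_green, tape_roll, jar_red, jar_blue, water_bottle, straightedge, brush from where it was at the start of the episode above 0.025 m or angle between any of panel_weight, jar_green, tape_roll, jar_red, jar_blue, water_bottle, straightedge's own z axis and vertical above 0.5 rad).
It also fails if it takes over 67 s, if anything falls off the work surface, if the arm or the gripper's body presses on something with over 40 N, if the wrist force passes 120 N, or if a joint passes its speed limit or range.

## Working session

There is one attempt and no reset: what is moved stays moved. The work goes in short steps, Python scripts to look and compute and a shell command to move; the robot and the scene stay as the last step left them, time stands still between calls to the robot, and variables do not carry over. Pictures are saved under pics/ and viewed, at most 10 in all, crops included, and the job is handed in when it is done.

```bash
mkdir -p pics; cat > h.py <<'E'
import numpy as np, cv2
from bench import r, camera
from scipy.spatial.transform import Rotation as R
def px(c,u,v):
    z=c["z_map"][int(v),int(u)]
    p=np.linalg.inv(c["mtx"])@[u,v,1]*z
    return (c["T"]@np.r_[p,1])[:3]
def cloud(c):
    H,W=c["z_map"].shape
    u,v=np.meshgrid(np.arange(W),np.arange(H))
    P=np.stack([u,v,np.ones_like(u)],-1)@np.linalg.inv(c["mtx"]).T*c["z_map"][...,None]
    return P@c["T"][:3,:3].T+c["T"][:3,3]
def snap(name,f):
    c=camera(name); cv2.imwrite(f"pics/{f}.png",c["image"][...,::-1]); np.savez(f"pics/{f}.npz",**c); return c
E
python3 - <<'E'
from h import *
snap("top","top0"); snap("scene","scene0")
s=r.read_state(); print(s["time"],s["ee_pos"],s["eef_rot"],s["width"],R.from_quat(s["eef_rot"]).as_matrix().round(3))
E
```

```text
0.1 [0.21350301 0.58703703 0.22185489] [ 1.73500375e-01  9.84833606e-01 -6.19531583e-04 -7.18088512e-05] 0.08648792608948676 [[-0.94   0.342 -0.   ]
 [ 0.342  0.94  -0.001]
 [-0.    -0.001 -1.   ]]
```

View pics/top0.png

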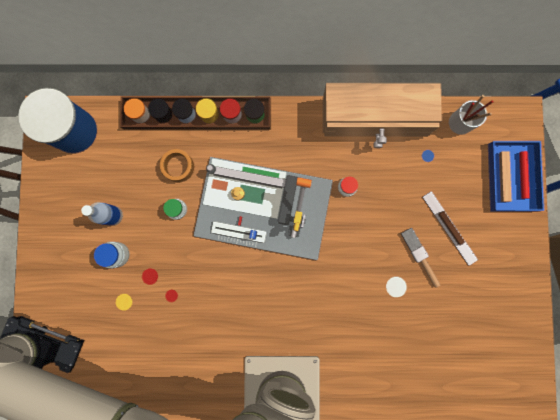

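View pics/scene0.png

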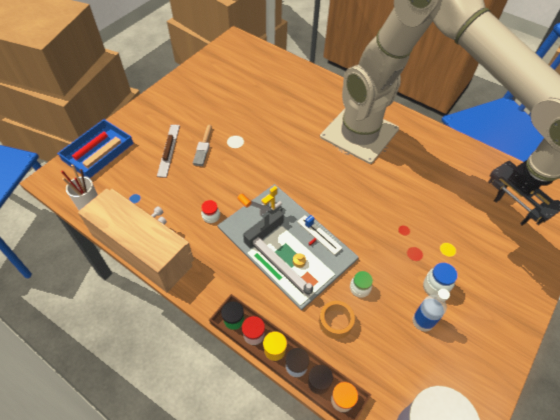

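The top view has +x up and +y left. The press is at about (263,208), turned slightly, with the blue grip at (253,234), the red mark at (240,221), the yellow catch at (298,222) and the orange grip at (303,183).

```bash
python3 - <<'E'
from h import *
c=dict(np.load("pics/top0.npz")); im=c["image"]
cr=cv2.resize(im[150:270,185:345],None,fx=5,fy=5,interpolation=cv2.INTER_CUBIC)
cv2.imwrite("pics/crop0.png",cr[...,::-1])
P=cloud(c)
# base plate top z~18mm
w=np.zeros(im.shape[:2],bool); w[150:270,185:345]=1
m=w&(abs(P[...,2]-0.018)<0.006)
pts=P[m][:,:2].astype(np.float32); print(len(pts))
print(cv2.minAreaRect(pts))
b=cv2.boxPoints(cv2.minAreaRect(pts)); print(b)
c2=dict(np.load("pics/scene0.npz"));P2=cloud(c2)
for nm,cc,PP in(("top",c,P),("scene",c2,P2)):
    h=cv2.cvtColor(cc["image"],cv2.COLOR_RGB2HSV).astype(int); print(cc["T"][:3,3],cc["mtx"][0,0])
    reg=(abs(PP[...,0]-.6)<.2)&(abs(PP[...,1])<.2)&(PP[...,2]>.01)
    for k,lo,hi in(("blue",110,128),("orange",7,14),("yellow",24,30),("red",0,4)):
        q=reg&(h[...,0]>=lo)&(h[...,0]<=hi)&(h[...,1]>170)&(h[...,2]>60)
        n,l,st,ce=cv2.connectedComponentsWithStats(q.astype(np.uint8))
        for i in range(1,n):
            if st[i,4]>8: p=PP[l==i]; print(nm,k,ce[i].round(),st[i,4],np.median(p,0).round(3),p.min(0).round(3),p.max(0).round(3))
E
```

```text
6256
((0.5700806379318237, 0.07097302377223969), (0.5047659277915955, 0.28864213824272156), 80.7793197631836)
[[ 0.3871832  -0.15502313]
 [ 0.67209566 -0.20127442]
 [ 0.7529781   0.29696918]
 [ 0.46806562  0.34322047]]
[ 0.44457955 -0.01484618  1.47230583] 460.2487334886054
top orange [303. 182.] 95 [ 0.632 -0.059  0.212] [ 0.621 -0.078  0.205] [ 0.644 -0.042  0.22 ]
top yellow [299. 216.] 18 [ 0.543 -0.05   0.122] [ 0.538 -0.053  0.117] [ 0.553 -0.041  0.127]
top red [345. 185.] 74 [ 0.646 -0.194  0.061] [ 0.445 -0.2    0.055] [ 0.67  -0.015  1.472]
top red [240. 221.] 10 [0.535 0.133 0.034] [0.526 0.132 0.03 ] [0.548 0.136 0.039]
[1.21488144 0.46956524 1.29916434] 454.3081897267889
scene orange [244. 202.] 34 [ 0.643 -0.054  0.203] [ 0.623 -0.082  0.193] [ 0.65  -0.041  0.211]
scene yellow [273. 188.] 13 [ 0.513 -0.042  0.147] [ 0.506 -0.048  0.142] [ 0.524 -0.037  0.155]
scene yellow [267. 198.] 46 [ 0.541 -0.047  0.122] [ 0.529 -0.059  0.116] [ 0.559 -0.036  0.128]
scene red [212. 210.] 61 [ 0.652 -0.191  0.059] [ 0.63  -0.2    0.047] [ 0.674 -0.18   0.067]
scene red [312. 241.] 16 [0.54  0.133 0.03 ] [0.527 0.13  0.019] [0.554 0.138 0.04 ]
```

View pics/crop0.png

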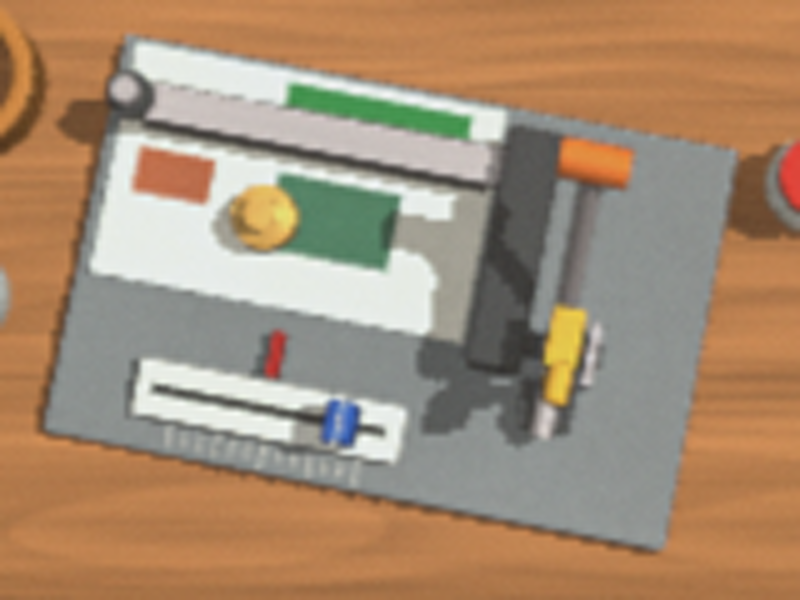

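The crop shows the base corners at (128,37), (735,150), (663,548), (43,432). It also shows the blue grip top at (341,420), the red mark at (275,354), the orange grip at (596,163) and the yellow catch at (565,355).

```bash
cat >> h.py <<'E'
def ray(c,u,v,z):
    d=c["T"][:3,:3]@np.linalg.inv(c["mtx"])@[u,v,1]; o=c["T"][:3,3]
    return o+d*(z-o[2])/d[2]
E
python3 - <<'E'
from h import *
c=dict(np.load("pics/top0.npz")); c2=dict(np.load("pics/scene0.npz"))
f=lambda x,y,z: ray(c,185+(x+.5)/5-.5,150+(y+.5)/5-.5,z)
K=np.array([f(*q,.018)[:2] for q in[(128,37),(735,150),(663,548),(43,432)]])
L=np.array([[.13,.2],[.13,-.2],[-.13,-.2],[-.13,.2]])
a=L-L.mean(0);b=K-K.mean(0)
U,S,V=np.linalg.svd(a.T@b); M=(U@V).T; t=K.mean(0); yaw=np.arctan2(M[1,0],M[0,0])
print("press",t,yaw,np.abs(K-(t+L@M.T)).max())
inv=lambda p: (M.T@(np.array(p)[:2]-t)).round(4)
print("grip",inv(f(341,420,.0725)),"mark",inv(f(275,354,.033)),"orange",inv(f(596,163,.2)),"mark track",inv(f(136,385,.032)),inv(f(400,435,.032)))
np.savez("press.npz",M=M,t=t,yaw=yaw)
for n,p in dict(slide=(-.09,0),cp=(-.045,-.11),lev=(-.02+.17*np.sin(.6),-.11),stop=(-.02-.17*np.sin(.5),-.11)).items(): print(n,(t+M@p).round(4))
print("scene: grip/mark",[inv(px(c2,*q)) for q in[(310,220),(312,241)]])
E
python3 - <<'E'
import cv2
im=cv2.imread("pics/scene0.png")[160:300,210:370]
cv2.imwrite("pics/crop1.png",cv2.resize(im,None,fx=4.25,fy=4.25,interpolation=cv2.INTER_CUBIC))
E
```

```text
press [0.57862452 0.06178757] -0.18455400882199255 0.0024964037200241596
grip [-0.088   0.0115] mark [-0.0543  0.0632] orange [ 0.0763 -0.111 ] mark track [-0.0895  0.1452] [-0.0895 -0.0234]
slide [0.4902 0.0783]
cp [ 0.5142 -0.0381]
lev [ 0.6331 -0.0603]
stop [ 0.4587 -0.0277]
scene: grip/mark [array([-0.0834,  0.0175]), array([0.5506, 0.5176])]
```

View pics/crop1.png

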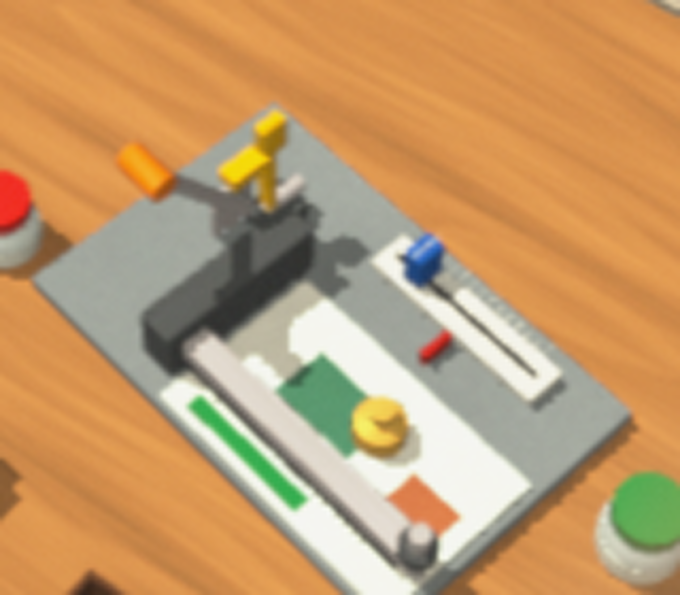

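The fit is good to 2.5 mm. The grip sits at press y 11.5 mm and the mark at 63.2 mm, so the grip has to go 52 mm. I'll rise, align the tool's y with the press's y, and approach.

```bash
cat > st.py <<'E'
from h import *
d=np.load("press.npz"); s=r.read_state()
p=d["M"].T@(s["ee_pos"][:2]-d["t"]); m=R.from_quat(s["eef_rot"]).as_matrix(); ty=d["M"].T@m[:2,1]
print("t",round(s["time"],2),"press mm",(p*1e3).round(1),"z",round(s["ee_pos"][2]*1e3,1),"yawerr deg",np.degrees(np.arctan2(-ty[0],ty[1])).round(2),"tz",m[:,2].round(3),"w",round(s["width"]*1e3,1),"grip",round(float(np.max(s["grip_force"])),1),"F",np.round(s["ft_force"],1))
E
python3 -m pendant '[{"dp":[0,0,-0.4],"rotation":[0,0,-0.0262],"jaw":1},{"dp":[0,0,-0.4],"rotation":[0,0,-0.0262],"jaw":1},{"dp":[0,0,-0.4],"rotation":[0,0,-0.0262],"jaw":1},{"dp":[0,0,-0.4],"rotation":[0,0,-0.0262],"jaw":1}]' 20
python3 st.py
python3 -m pendant '[{"dp":[-0.8,-0.97,0],"rotation":[0,0,0],"jaw":0.8},{"dp":[-0.8,-0.97,0],"rotation":[0,0,0],"jaw":0.8},{"dp":[-0.8,-0.97,0],"rotation":[0,0,0],"jaw":0.8},{"dp":[-0.8,-0.97,0],"rotation":[0,0,0],"jaw":0.8},{"dp":[-0.8,-0.97,0],"rotation":[0,0,0],"jaw":0.8},{"dp":[-0.8,-0.97,0],"rotation":[0,0,0],"jaw":0.8}]'
python3 st.py
```

```text
time: 0.6
ee_pos: [0.2134, 0.5869, 0.2811]
eef_rot: [0.092, 0.996, -0.001, -0.0]
ft_force: [-0.5, -0.9, -0.1]
width: 0.0869
grip_force: 0.0
t 0.6 press mm [-455.3  449.1] z 281.1 yawerr deg -0.01 tz [-0.001 -0.002 -1.   ] w 86.9 grip 0.0 F [-0.5 -0.9 -0.1]
time: 1.35
ee_pos: [0.3038, 0.4234, 0.282]
eef_rot: [0.091, 0.996, -0.0, -0.0]
ft_force: [-0.2, 0.3, 0.9]
width: 0.0699
grip_force: 0.0
t 1.35 press mm [-336.5  305. ] z 282.0 yawerr deg 0.15 tz [-0.001 -0.001 -1.   ] w 69.9 grip 0.0 F [-0.2  0.3  0.9]
```

```bash
python3 -m pendant '[{"dp":[-0.83,-0.98,0],"rotation":[0,0,0],"jaw":0.7},{"dp":[-0.83,-0.98,0],"rotation":[0,0,0],"jaw":0.7},{"dp":[-0.83,-0.98,0],"rotation":[0,0,0],"jaw":0.7},{"dp":[-0.83,-0.98,0],"rotation":[0,0,0],"jaw":0.7},{"dp":[-0.83,-0.98,0],"rotation":[0,0,0],"jaw":0.7},{"dp":[-0.83,-0.98,0],"rotation":[0,0,0],"jaw":0.7}]'
python3 -m pendant '[{"dp":[-0.82,-0.97,0],"rotation":[0,0,0],"jaw":0.7},{"dp":[-0.82,-0.97,0],"rotation":[0,0,0],"jaw":0.7},{"dp":[-0.82,-0.97,0],"rotation":[0,0,0],"jaw":0.7},{"dp":[-0.82,-0.97,0],"rotation":[0,0,0],"jaw":0.7},{"dp":[-0.82,-0.97,0],"rotation":[0,0,0],"jaw":0.7},{"dp":[-0.82,-0.97,0],"rotation":[0,0,0],"jaw":0.7}]' >/dev/null
python3 st.py
```

```text
time: 2.1
ee_pos: [0.3994, 0.2569, 0.2823]
eef_rot: [0.09, 0.996, -0.0, -0.0]
ft_force: [-0.1, 0.8, 0.2]
width: 0.0609
grip_force: 0.0
t 2.85 press mm [-88.6  13.9] z 282.4 yawerr deg 0.22 tz [-0.  0. -1.] w 60.9 grip 0.0 F [-0.6  0.6  0.1]
```

```bash
python3 -m pendant '[{"dp":[0,-0.016,0.5],"rotation":[0,0,-0.0006],"jaw":0.7},{"dp":[0,-0.016,0.85],"rotation":[0,0,-0.0006],"jaw":0.7},{"dp":[0,-0.016,0.85],"rotation":[0,0,-0.0006],"jaw":0.7},{"dp":[0,-0.016,0.85],"rotation":[0,0,-0.0006],"jaw":0.7},{"dp":[0,-0.016,0.85],"rotation":[0,0,-0.0006],"jaw":0.7}]'
python3 -m pendant '[{"dp":[0,0,0.3],"rotation":[0,0,0],"jaw":0.7},{"dp":[0,0,0.5],"rotation":[0,0,0],"jaw":0.7},{"dp":[0,0,0.7],"rotation":[0,0,0],"jaw":0.7},{"dp":[0,0,0.7],"rotation":[0,0,0],"jaw":0.7},{"dp":[0,0,0.7],"rotation":[0,0,0],"jaw":0.7}]' >/dev/null
python3 st.py
python3 -m pendant '[{"dp":[0,0,0],"rotation":[0,0,0],"jaw":0},{"dp":[0,0,0],"rotation":[0,0,0],"jaw":0},{"dp":[0,0,0],"rotation":[0,0,0],"jaw":0},{"dp":[0,0,0],"rotation":[0,0,0],"jaw":0},{"dp":[0,0,0],"rotation":[0,0,0],"jaw":0},{"dp":[0,0,0],"rotation":[0,0,0],"jaw":0}]' 12 >/dev/null
python3 st.py
```

```text
time: 3.48
ee_pos: [0.4958, 0.0879, 0.1577]
eef_rot: [0.09, 0.996, 0.001, 0.002]
ft_force: [-0.2, -0.5, -0.4]
width: 0.0608
grip_force: 0.0
t 4.1 press mm [-86.4  10.1] z 52.0 yawerr deg 0.24 tz [ 0.002  0.001 -1.   ] w 60.7 grip 0.0 F [-0.3  0.1  0.3]
t 4.85 press mm [-87.6   9.7] z 50.1 yawerr deg 0.24 tz [ 0.  0. -1.] w 20.0 grip 12.0 F [-0.3  1.2  0.8]
```

The block is gripped (width 20.0 mm). Next I slide it by +53.5 mm.

```bash
python3 -m pendant '[{"dp":[0,0.1,0],"rotation":[0,0,0],"jaw":0},{"dp":[0,0.2,0],"rotation":[0,0,0],"jaw":0},{"dp":[0,0.3,0],"rotation":[0,0,0],"jaw":0},{"dp":[0,0.357,0],"rotation":[0,0,0],"jaw":0},{"dp":[0,0.357,0],"rotation":[0,0,0],"jaw":0},{"dp":[0,0.357,0],"rotation":[0,0,0],"jaw":0},{"dp":[0,0.357,0],"rotation":[0,0,0],"jaw":0}]' >/dev/null
python3 st.py
python3 -m pendant '[{"dp":[0,0,0],"rotation":[0,0,0],"jaw":0.5},{"dp":[0,0,0],"rotation":[0,0,0],"jaw":0.5},{"dp":[0,0,0],"rotation":[0,0,0],"jaw":0.5},{"dp":[0,0,-0.3],"rotation":[0,0,0],"jaw":0.5},{"dp":[0,0,-0.6],"rotation":[0,0,0],"jaw":0},{"dp":[0,0,-1],"rotation":[0,0,0],"jaw":0},{"dp":[0,0,-1],"rotation":[0,0,0],"jaw":0},{"dp":[0,0,-1],"rotation":[0,0,0],"jaw":0}]' >/dev/null
python3 st.py
python3 - <<'E'
from h import *
a=snap("top","top1");b=snap("scene","scene1")
A=cv2.resize(a["image"][190:270,205:285],None,fx=5,fy=5,interpolation=cv2.INTER_CUBIC)
B=cv2.resize(b["image"][200:280,270:350],None,fx=5,fy=5,interpolation=cv2.INTER_CUBIC)
cv2.imwrite("pics/crop2.png",np.hstack([A,B])[...,::-1])
E
```

```text
t 5.72 press mm [-87.6  62.8] z 50.1 yawerr deg 0.21 tz [ 0.001  0.    -1.   ] w 19.6 grip 12.0 F [ 4.7  0.4 -2. ]
t 6.72 press mm [-88.2  62.9] z 199.5 yawerr deg 0.25 tz [-0.001  0.    -1.   ] w 11.5 grip 0.0 F [ 0.  -0.  -0.5]
```

View pics/crop2.png

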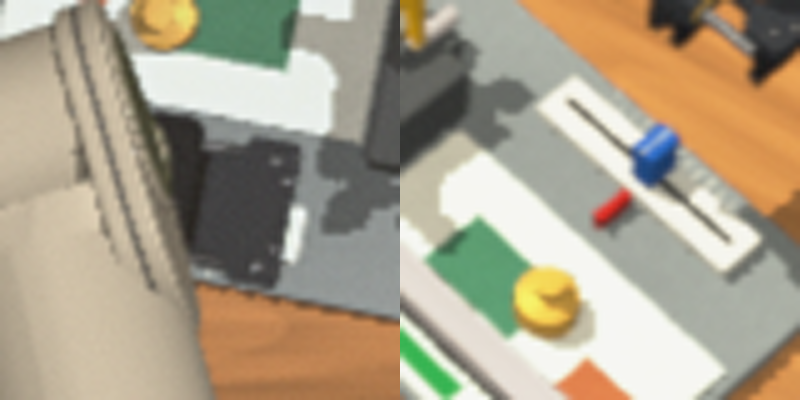

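In the scene view the grip top is at about (656,141) and the mark at about (612,205). I'll check the alignment by rays and work out the move to the catch.

```bash
python3 - <<'E'
from h import *
d=np.load("press.npz");b=dict(np.load("pics/scene1.npz"));b0=dict(np.load("pics/scene0.npz"))
f=lambda c,x,y,z:(d["M"].T@(ray(c,270+(x+.5)/5-.5,200+(y+.5)/5-.5,z)[:2]-d["t"])*1e3).round(1)
print(f(b,656-400,141,.0725),f(b,612-400,204,.033),"track ends",f(b,570-400,76,.032),f(b,762-400,240,.032))
g=lambda x,y,z:(d["M"].T@(ray(b0,210+(x+.5)/4.25-.5,160+(y+.5)/4.25-.5,z)[:2]-d["t"])*1e3).round(1)
print("catch tip",g(270,120,.149),"orange",g(145,170,.2))
E
```

```text
[-87.   62.2] [-52.   61.5] track ends [-102.6  -27.5] [-104.2  145. ]
catch tip [ -43.6 -115.2] orange [  76.9 -114. ]
```

Grip and mark agree within 1 mm. Next is the catch: move above its +y side with the fingers shut, descend and sweep along the arc.

```bash
python3 -m pendant '[{"dp":[-0.27,-0.887,0],"rotation":[0,0,-0.0006],"jaw":0},{"dp":[-0.27,-0.887,0],"rotation":[0,0,-0.0006],"jaw":0},{"dp":[-0.27,-0.887,0],"rotation":[0,0,-0.0006],"jaw":0},{"dp":[-0.27,-0.887,0],"rotation":[0,0,-0.0006],"jaw":0},{"dp":[-0.27,-0.887,0.2],"rotation":[0,0,-0.0006],"jaw":0},{"dp":[-0.27,-0.887,0.44],"rotation":[0,0,-0.0006],"jaw":0},{"dp":[-0.27,-0.887,0.44],"rotation":[0,0,-0.0006],"jaw":0},{"dp":[-0.27,-0.887,0.44],"rotation":[0,0,-0.0006],"jaw":0}]' >/dev/null
python3 st.py
```

```text
t 7.83 press mm [-46.6 -68.7] z 135.0 yawerr deg 0.54 tz [ 0.001  0.    -1.   ] w 0.5 grip 0.0 F [-1.1  0.1  0.4]
```

```bash
python3 -m pendant '[{"dp":[0,-0.13,0.01],"rotation":[0,0,0],"jaw":0},{"dp":[0,-0.3,0.03],"rotation":[0,0,0],"jaw":0},{"dp":[0,-0.47,0.085],"rotation":[0,0,0],"jaw":0},{"dp":[0,-0.56,0.155],"rotation":[0,0,0],"jaw":0},{"dp":[0,-0.64,0.245],"rotation":[0,0,0],"jaw":0},{"dp":[0,-0.70,0.34],"rotation":[0,0,0],"jaw":0},{"dp":[0,-0.735,0.42],"rotation":[0,0,0],"jaw":0},{"dp":[0,-0.735,0.42],"rotation":[0,0,0],"jaw":0}]' >/dev/null
python3 st.py
python3 -m pendant '[{"dp":[0,0,0],"rotation":[0,0,0],"jaw":0},{"dp":[0,0,0],"rotation":[0,0,0],"jaw":0}]' >/dev/null
python3 st.py
python3 - <<'E'
from h import *
b=snap("scene","scene2")
cv2.imwrite("pics/crop3.png",cv2.resize(b["image"][140:260,190:350],None,fx=4,fy=4,interpolation=cv2.INTER_CUBIC)[...,::-1])
E
```

```text
t 8.82 press mm [ -46.8 -180.4] z 69.8 yawerr deg 0.44 tz [-0.002 -0.    -1.   ] w 0.4 grip 0.0 F [-0.9  0.1 -0.6]
t 9.07 press mm [ -45.6 -179.7] z 71.4 yawerr deg 0.49 tz [ 0.001  0.    -1.   ] w 0.5 grip 0.0 F [-0.1 -0.7 -0.2]
```

View pics/crop3.png

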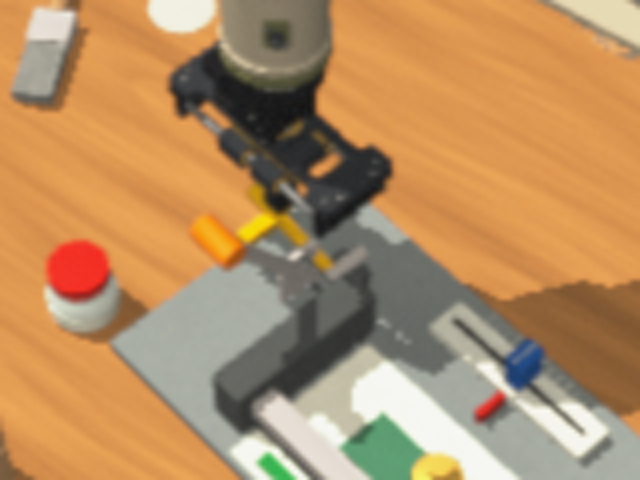

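The catch lies over to the side under the closed fingers, with the paddle at about (270,205) and the orange grip still at rest at (217,240). I'll lift, go above the grip with the jaw open, and look again.

```bash
python3 -m pendant '[{"dp":[0,0,-0.4],"rotation":[0,0,-0.001],"jaw":0},{"dp":[0,0,-0.8],"rotation":[0,0,-0.001],"jaw":0},{"dp":[0,0,-1],"rotation":[0,0,-0.001],"jaw":0},{"dp":[0,0,-1],"rotation":[0,0,-0.001],"jaw":0},{"dp":[0,0,-1],"rotation":[0,0,-0.001],"jaw":0}]' >/dev/null
python3 -m pendant '[{"dp":[0,0,-0.3],"rotation":[0,0,0],"jaw":1},{"dp":[0,0,-0.4],"rotation":[0,0,0],"jaw":1},{"dp":[-0.4,0.25,-0.4],"rotation":[0,0,0],"jaw":1},{"dp":[-0.8,0.46,-0.4],"rotation":[0,0,0],"jaw":1},{"dp":[-0.8,0.46,-0.4],"rotation":[0,0,0],"jaw":1},{"dp":[-0.8,0.46,-0.4],"rotation":[0,0,0],"jaw":1},{"dp":[-0.8,0.46,-0.4],"rotation":[0,0,0],"jaw":1}]' >/dev/null
python3 st.py
python3 - <<'E'
from h import *
b=snap("scene","scene3")
cv2.imwrite("pics/crop4.png",cv2.resize(b["image"][140:260,190:350],None,fx=4,fy=4,interpolation=cv2.INTER_CUBIC)[...,::-1])
d=np.load("press.npz")
P=cloud(b);h=cv2.cvtColor(b["image"],cv2.COLOR_RGB2HSV).astype(int)
reg=(abs(P[...,0]-.6)<.2)&(abs(P[...,1])<.2)&(P[...,2]>.03)
for k,lo,hi in(("orange",7,14),("yellow",22,30)):
    q=P[reg&(h[...,0]>=lo)&(h[...,0]<=hi)&(h[...,1]>170)&(h[...,2]>60)]
    q=np.c_[(q[:,:2]-d["t"])@d["M"],q[:,2]]; q=q[q[:,1]<-.06]*1e3
    print(k,len(q),np.percentile(q,[3,50,97],axis=0).round(0).tolist())
E
```

```text
t 10.62 press mm [  72.3 -111. ] z 281.2 yawerr deg 0.7 tz [-0.  0. -1.] w 62.1 grip 0.0 F [-0.7  0.5  0.2]
orange 39 [[68.0, -126.0, 198.0], [77.0, -103.0, 205.0], [90.0, -91.0, 215.0]]
yellow 77 [[-47.0, -187.0, 57.0], [-33.0, -177.0, 66.0], [1.0, -148.0, 72.0]]
```

View pics/crop4.png

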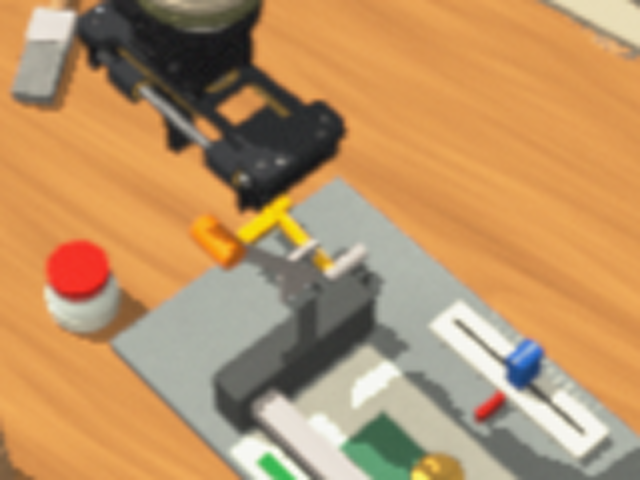

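The catch lies flat (z about 66 mm, at least 1.25 rad), the pressure grip is still at its mark, and the orange grip is at (77,-110,200) in the press frame. I'll descend over it and grip it.

```bash
python3 -m pendant '[{"dp":[-0.02,0,0.1],"rotation":[0,0,-0.002],"jaw":1},{"dp":[-0.02,0,0.2],"rotation":[0,0,-0.002],"jaw":1},{"dp":[-0.025,0,0.4],"rotation":[0,0,-0.002],"jaw":1},{"dp":[-0.025,0,0.67],"rotation":[0,0,-0.002],"jaw":1},{"dp":[-0.025,0,0.67],"rotation":[0,0,-0.002],"jaw":1},{"dp":[-0.025,0,0.67],"rotation":[0,0,-0.002],"jaw":1}]' >/dev/null
python3 st.py
python3 -m pendant '[{"dp":[0,0,0],"rotation":[0,0,0],"jaw":0},{"dp":[0,0,0],"rotation":[0,0,0],"jaw":0},{"dp":[0,0,0],"rotation":[0,0,0],"jaw":0},{"dp":[0,0,0],"rotation":[0,0,0],"jaw":0},{"dp":[0,0,0],"rotation":[0,0,0],"jaw":0},{"dp":[0,0,0],"rotation":[0,0,0],"jaw":0},{"dp":[0,0,0],"rotation":[0,0,0],"jaw":0}]' 50 >/dev/null
python3 st.py
```

```text
t 11.43 press mm [  77.2 -109.5] z 181.7 yawerr deg 1.52 tz [ 0.001 -0.    -1.   ] w 87.5 grip 0.0 F [ 0.7 -0.9  0.5]
t 12.3 press mm [  76.9 -111. ] z 180.5 yawerr deg 1.43 tz [-0.    -0.002 -1.   ] w 39.5 grip 49.9 F [-0.7 -5.6 -0.4]
```

```bash
python3 -m pendant '[{"dp":[0.097,0.002,-0.06],"rotation":[0,0,0],"jaw":0},{"dp":[0.2,0.005,-0.11],"rotation":[0,0,0],"jaw":0},{"dp":[0.305,0.008,-0.15],"rotation":[0,0,0],"jaw":0},{"dp":[0.415,0.01,-0.177],"rotation":[0,0,0],"jaw":0},{"dp":[0.527,0.013,-0.195],"rotation":[0,0,0],"jaw":0},{"dp":[0.64,0.016,-0.2],"rotation":[0,0,0],"jaw":0},{"dp":[0.64,0.016,-0.2],"rotation":[0,0,0],"jaw":0}]' >/dev/null
python3 st.py
python3 - <<'E'
from h import *
b=snap("scene","scene4")
cv2.imwrite("pics/crop5.png",cv2.resize(b["image"][140:260,190:350],None,fx=4,fy=4,interpolation=cv2.INTER_CUBIC)[...,::-1])
E
```

```text
t 13.18 press mm [ -18.2 -110.8] z 211.3 yawerr deg 1.45 tz [ 0.004 -0.001 -1.   ] w 39.6 grip 50.0 F [ 7.6 -6.6 -2.7]
```

View pics/crop5.png

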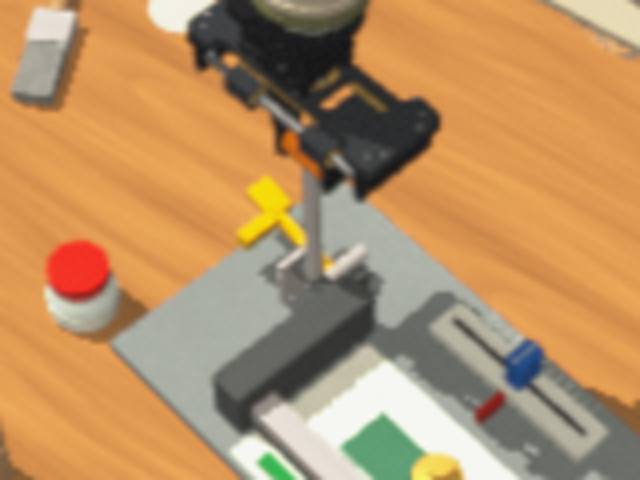

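The lever is upright with the orange grip held at (300,150). I'll continue the pull with a slight overshoot.

```bash
python3 -m pendant '[{"dp":[0.113,0.003,0.005],"rotation":[0,0,0],"jaw":0},{"dp":[0.225,0.005,0.023],"rotation":[0,0,0],"jaw":0},{"dp":[0.335,0.008,0.05],"rotation":[0,0,0],"jaw":0},{"dp":[0.44,0.011,0.09],"rotation":[0,0,0],"jaw":0},{"dp":[0.543,0.013,0.139],"rotation":[0,0,0],"jaw":0},{"dp":[0.58,0.015,0.155],"rotation":[0,0,0],"jaw":0},{"dp":[0.58,0.015,0.155],"rotation":[0,0,0],"jaw":0}]' 60 >/dev/null
python3 st.py
python3 - <<'E'
from h import *
b=snap("scene","scene5"); d=np.load("press.npz")
A=cv2.resize(b["image"][140:260,190:350],None,fx=4,fy=4,interpolation=cv2.INTER_CUBIC)
cv2.imwrite("pics/crop6.png",A[...,::-1])
P=cloud(b);h=cv2.cvtColor(b["image"],cv2.COLOR_RGB2HSV).astype(int)
reg=(abs(P[...,0]-.55)<.25)&(abs(P[...,1])<.2)&(P[...,2]>.1)
q=P[reg&(h[...,0]>=5)&(h[...,0]<=14)&(h[...,1]>170)&(h[...,2]>60)]
q=np.c_[(q[:,:2]-d["t"])@d["M"],q[:,2]]*1e3; print(len(q),np.median(q,0) if len(q) else"")
E
```

```text
t 14.1 press mm [-103.5 -110.5] z 189.8 yawerr deg 1.45 tz [ 0.007 -0.    -1.   ] w 39.1 grip 60.0 F [ 3.4 -8.9 14.3]
65 [ -87.14462532 -114.55187473  218.76894003]
```

View pics/crop6.png

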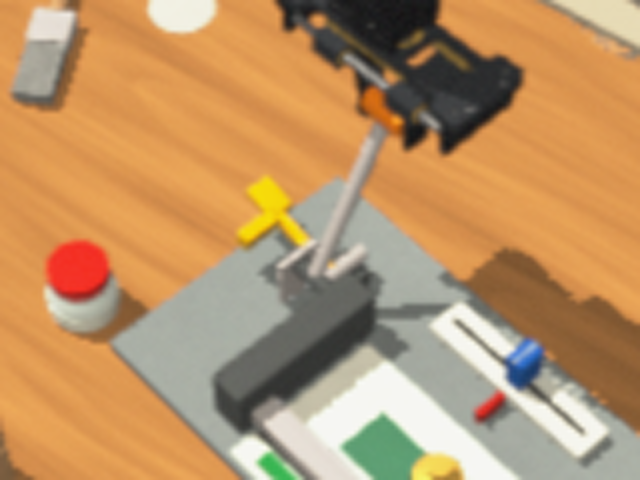

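The orange grip centre is at about (-94, 210), which puts the lever at about 1.05 rad. I'll pull a little further onto the stop, settle, and check that it holds.

```bash
python3 -m pendant '[{"dp":[0.03,0,0.015],"rotation":[0,0,0],"jaw":0},{"dp":[0.06,0,0.03],"rotation":[0,0,0],"jaw":0},{"dp":[0.06,0,0.03],"rotation":[0,0,0],"jaw":0},{"dp":[0.06,0,0.03],"rotation":[0,0,0],"jaw":0},{"dp":[0.06,0,0.03],"rotation":[0,0,0],"jaw":0},{"dp":[0.06,0,0.03],"rotation":[0,0,0],"jaw":0},{"dp":[0.06,0,0.03],"rotation":[0,0,0],"jaw":0},{"dp":[0.06,0,0.03],"rotation":[0,0,0],"jaw":0}]' >/dev/null
cat > m.py <<'E'
from h import *
b=camera("scene"); d=np.load("press.npz")
P=cloud(b);h=cv2.cvtColor(b["image"],cv2.COLOR_RGB2HSV).astype(int)
reg=(abs(P[...,0]-.55)<.25)&(abs(P[...,1])<.2)&(P[...,2]>.1)
q=P[reg&(h[...,0]>=5)&(h[...,0]<=14)&(h[...,1]>170)&(h[...,2]>60)]
q=np.c_[(q[:,:2]-d["t"])@d["M"],q[:,2]]*1e3; print(len(q),np.median(q,0))
E
python3 st.py; python3 m.py
python3 -m pendant '[{"dp":[0,0,0],"rotation":[0,0,0],"jaw":0},{"dp":[0,0,0],"rotation":[0,0,0],"jaw":0},{"dp":[0,0,0],"rotation":[0,0,0],"jaw":0},{"dp":[0,0,0],"rotation":[0,0,0],"jaw":0},{"dp":[0,0,0],"rotation":[0,0,0],"jaw":0},{"dp":[0,0,0],"rotation":[0,0,0],"jaw":0},{"dp":[0,0,0],"rotation":[0,0,0],"jaw":0},{"dp":[0,0,0],"rotation":[0,0,0],"jaw":0}]' >/dev/null
python3 st.py; python3 m.py
```

```text
t 15.15 press mm [-107.7 -110.5] z 187.5 yawerr deg 1.43 tz [ 0.018 -0.001 -1.   ] w 39.3 grip 60.0 F [ 20.9 -10.4  13.5]
68 [ -91.26581797 -113.66267325  215.7636123 ]
t 16.2 press mm [-107.7 -110.5] z 187.5 yawerr deg 1.43 tz [ 0.018 -0.001 -1.   ] w 39.1 grip 60.0 F [ 21.8 -10.4  12.5]
68 [ -91.34388252 -115.85711102  215.79819249]
```

The lever is firmly on its stop (force about 21 N, no creep over 1 s), and the slide and catch are unchanged.

```bash
python3 -c "
from bench import r
print(r.close_job())"
```

```text
the job is handed in; nothing more can be done
None
```

The job is handed in, and no verdict came back: by my camera measurements the pressure grip is within about 1 mm of its mark, the catch is flipped flat, and the lever is held on its stop by the orange grip at 60 N, with no bystanders touched as far as I could see.

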